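# Sort hollow and solid mallet heads by weight

### The arm

A 6-joint arm with a two-finger parallel gripper is mounted at the origin on the work surface. World frame = base frame: x ahead of the robot, y to its left, z up, the work surface at z = 0. Lengths are in mm, angles in degrees, forces in N, time in s.
With the tool pointing down it reaches from about 350 to 850 mm from the base axis. Payload 8.1 kg.
Tool frame: the origin (TCP) lies midway between the tips of the shut fingers; the grasp point (between the pads) lies 19 mm behind it; z points along the fingers, y is the line along which they close (so a half turn about z gives the same grasp; the last joint's range is limited). The gripper opens to 85 mm and grips with 20 to 120 N. Pads are 22 mm wide; open, the fingers measure 114 mm over their backs; the gripper's body (76 mm by 85 mm) begins 54 mm behind the grasp point. The pads swing forward as they close: fully open they stand 13 mm farther back than shut.
Start: joints at [64.779, 7.471, 85.268, -0, 87.261, -4.893], TCP at [208.421, 562.642, 231.292] pointing down, gripper open.
Joint ranges: [-169.43, 169.43], [-51.17, 129.36], [1.28, 143.12], [-76.62, 256.62], [0, 156.53], [-152.29, 152.29]. Speed limits (degrees/s): [136.94, 136.94, 159.86, 180, 180, 180].

### API

Orientations are given as [roll, pitch, yaw] about the fixed x, y, z axes, in that order (R = Rz(yaw) Ry(pitch) Rx(roll)).
In Python, from bench import sense, snapshot, camera_params, hand_in, masks_of, pinpoint gives the robot as it stands.
- The arm moves only by the tool step_arm, never from a script. Its argument "targets" is a list of rows, each an object with "angular": the turn, a rotation vector about the tool's x, y, z scaled (see below), a list of three; "dp": the shift along the tool's x, y, z scaled (see below), a list of three; "fingers": the closure, from 0 (fully open) to 1 (shut). A call has exactly 8 rows; each row is the pose to reach, as a shift and turn from the pose commanded when the call began, along the tool's axes at that moment, turning the shorter way round; what a row does not reach only later rows make up. The controller multiplies each number of a shift by 0.2 m and each number of a turn by 180 degrees. A row lasts 1/8 s, in which the tool goes at most 62.5 mm and 10.7 degrees, less where a joint would pass 70% of its speed; a pose out of reach is approached as far as the arm can. A call with a number of a shift or a turn outside -1 to 1 is refused whole. A call with a gripper value outside its range is refused whole. The fingers move at their own pace and stop on an object; "newtons" is the grip in N (left out, the last holds). Time passes only in rows, so rows that repeat a pose let the fingers close, or fill a call up. It gives the time, the measured TCP pose, the force, the opening and the grip force at its end, in the units of the state.
- sense(): the state, without advancing time (a new reading comes with each control period).
- snapshot(name): name is "scene" or "top"; returns the picture (480x640x3 uint8, blue, green, red); there is no depth.
- camera_params(name): a dict with "vfov" (degrees; the focal length in pixels is half the picture's height over the tangent of half this angle, whatever the lens; pixels are square), "cx", "cy" (the principal point, pixels), "R" (3x3) and "t" (3): a world point X has camera coordinates R X + t. Camera axes: x right, y down, z forward; pixel columns grow to the right and rows downward; lengths in mm; the calibration is good to about 2 mm. A picture is of the moment at which its call begins. camera_params takes no time and is no camera call.
- hand_in(): hands the job in; it is judged then, once.
Trained networks look in the newest picture that a camera, given by its name, has taken for a name from the list of things; names that differ only in an ending like _2 or _b are one class to them, and where a whole thing is asked for, a point or a joint stands for the part that bears it (a point fixed in the world has none). Each returns a list of dicts, best first, with "conf" (0 to 1); they miss things now and then, are a little off and sometimes report something else, mostly with a low value. They report only what shows in the picture. A call takes as long as a camera call. They do not tell look-alikes from the thing itself.
- masks_of(camera, label): "pixels" (480x640 bool, what is visible of it) and "at" ([column, row] in pixels, amid what is visible of it).
- pinpoint(camera, label): "at" ([column, row] in pixels: a listed point, or the origin of a listed thing).
The state is a dict: "time": time; "joint_pos": joint angles; "qd": joint speeds; "joint_efforts": joint torques, N m; "tool_pos": TCP position; "tcp_rot": TCP orientation; "ft_force": force on the tool from outside, world axes, zero at the start; "wrist_torque": the same for the moment, N m; "finger_gap": finger opening in mm; "grip_force": force on a finger pad.
Only numpy, scipy, OpenCV 4.12 (cv2) and the standard library are available. Lean on these libraries where they do the work, as an engineer would, in place of code of your own. Each camera call takes 0.05 s, during which the arm holds its last target. There are 200 camera calls.

### The job

The three mallet heads in the plywood rack look alike, but two are solid and one is hollow: lift them to feel which is which. Stand the solid ones upright in the low green tray, and stand the hollow one upright between the tall blue boards of the filling stand, right down on its base; it fits there only with its narrow sides towards the boards, so put it down on the bench and take it again across its thickness. Set everything down without dropping it, and leave the jar, the bowl and the hammer where they are.

Things in the scene. Friction and masses are not known exactly. Their poses are not given: they have to be found in the camera images.
- head_a_center (a point): Centre of a mallet head, 60 mm above its underside: dense brown hardwood block 60 mm wide (its x) x 42 mm thick (y) x 120 mm tall (z, up). Pale plug in each end, dark inlay on the broad faces. Three heads, a, b and c, look exactly alike; each is solid (0.38 to 0.44 kg) or hollow (0.14 to 0.19 kg). Exactly one is hollow; which one must be felt by lifting.
- head_b_center (a point): Centre of the second mallet head, 60 mm above its underside; looks and measures as the first. Solid or hollow: to be felt.
- head_c_center (a point): Centre of the third mallet head, 60 mm above its underside; looks and measures as the first. Solid or hollow: to be felt.
- rack: Fixed plywood rack, origin centre of underside. Base 84 (x) x 188 (y) x 6 mm; four boards 8 mm thick, 50 mm deep (x), tops 130 mm above the bench, form three bays 52 mm wide centred at y = -60, 0, +60 mm. A head stands in each (underside 6 mm up, its x along the rack's x): there it can be gripped only across its 60 mm width, from the open front and back. Lift it straight up, clear of the boards.
- tray: Fixed low green tray, 150 (x) x 210 (y) mm outside, 28 mm high, walls 8 mm, floor 8 mm above the bench. Origin at the centre of its underside. Solid heads stand here in any yaw; two fit, for instance at y = -50 and +50 mm.
- stand_seat (a point): Filling stand (fixed): centre of its floor, 6 mm above bench. Blue boards 67 mm wide, tops 138 mm above bench, leave 76 mm clear along y; low dark lips, tops 26 mm above bench, leave 55 mm clear along x. A head fits only with its 60 mm width along this y, 42 mm along x. No finger fits between board and head; above the lips there is free room for fingers on its broad faces.
- jar: Amber jar with a steel lid, 64 mm diameter, 85 mm high, a bystander. Origin at the centre of its underside.
- bowl: Turned pale wooden bowl, 110 mm diameter, 50 mm high, a bystander. Origin at the centre of its underside.
- hammer: Hammer 260 mm long lying along its x, a bystander. Origin on its underside.
Mind the look-alikes: they are no part of the job. Leave any pink look-alike of the part that bears head_a_center alone. What is shaped like the part that bears head_c_center but pink is not meant.

How it is judged (in metres and radians):
At the end, for the whole second after the job is handed in: Every solid head stands upright (within 0.1 rad) on the floor of the green tray, inside its walls; the hollow head stands upright (within 0.08 rad) on the floor of the filling stand between the boards, within 14 mm of its centre and not resting on the lips; all at rest (x of head_a_center in the frame of tray between -0.06 and 0.06 m and y of head_a_center in the frame of tray between -0.09 and 0.09 m and z of head_a_center in the frame of tray between 0.055 and 0.073 m and angle between each of head_a_center, head_c_center's own z axis and vertical below 0.1 rad and x of head_c_center in the frame of tray between -0.06 and 0.06 m and y of head_c_center in the frame of tray between -0.09 and 0.09 m and z of head_c_center in the frame of tray between 0.055 and 0.073 m and horizontal distance between head_b_center and stand_seat below 0.014 m and z of head_b_center in the frame of stand_seat below 0.064 m and angle between head_b_center's own z axis and vertical below 0.08 rad and linear speed of each of head_a, head_b, head_c below 0.02 m/s); the robot touches nothing.
It fails at once if head_a is dropped: it moves freely, untouched by the fingers, faster than 0.6 m/s (linear speed of head_a above 0.6 m/s and contact force between the fingers and head_a below 0.05 N).
It fails at once if head_b is dropped: it moves freely, untouched by the fingers, faster than 0.6 m/s (linear speed of head_b above 0.6 m/s and contact force between the fingers and head_b below 0.05 N).
It fails at once if head_c is dropped: it moves freely, untouched by the fingers, faster than 0.6 m/s (linear speed of head_c above 0.6 m/s and contact force between the fingers and head_c below 0.05 N).
It fails at once if the jar, the bowl or the hammer is shifted by more than 30 mm (distance of any of jar, bowl, hammer from where it was at the start of the episode above 0.03 m).
It also fails if it takes over 72 s, if anything falls off the work surface, if the arm or the gripper's body presses on something with over 40 N, if the wrist force passes 120 N, or if a joint passes its speed limit or range.

## Working session

There is one attempt and no reset: what is moved stays moved. The work goes in short steps, Python scripts to look and compute and a tool call to move; the robot and the scene stay as the last step left them, time stands still between calls to the robot, and variables do not carry over. Pictures are saved under pics/ and viewed, at most 10 in all, crops included, and the job is handed in when it is done.

Besides the shell and the picture viewer there is one more tool, called after "Emit:" in YAML: its name, and indented under it one key for each argument. step_arm: Moves the arm, as the interface text tells. Its arguments: {"type":"object","properties":{"targets":{"type":"array","items":{"type":"object","properties":{"angular":{"type":"array","items":{"type":"number","minimum":-1,"maximum":1}},"dp":{"type":"array","items":{"type":"number","minimum":-1,"maximum":1}},"fingers":{"type":"number"}}}},"newtons":{"type":"number"}},"required":["targets"]}

```bash
mkdir -p pics; ls
cat > h.py <<'E'
import numpy as np, cv2
from bench import *
def ray(cam,px):
    c=camera_params(cam); f=240/np.tan(np.radians(c["vfov"])/2); R=np.array(c["R"]); t=np.array(c["t"])
    d=R.T@np.array([(px[0]-c["cx"])/f,(px[1]-c["cy"])/f,1]); return -R.T@t,d
def atz(cam,px,z):
    o,d=ray(cam,px); return o+d*(z-o[2])/d[2]
def proj(cam,X):
    c=camera_params(cam); f=240/np.tan(np.radians(c["vfov"])/2); p=np.array(c["R"])@np.array(X)+np.array(c["t"])
    return [c["cx"]+f*p[0]/p[2],c["cy"]+f*p[1]/p[2]]
E
python3 - <<'E'
from h import *
for c in("scene","top"):
    cv2.imwrite(f"pics/{c}0.png",snapshot(c))
    p=camera_params(c); print(c,{k:np.round(v,3).tolist() for k,v in p.items()}, (-np.array(p["R"]).T@np.array(p["t"])).round())
    for n,z in(("head_a_center",66),("rack",0),("tray",0),("stand_seat",6),("jar",0),("bowl",0),("hammer",0)):
        for r in pinpoint(c,n): print(c,n,round(r["conf"],2),np.round(r["at"],1),atz(c,r["at"],z).round(1))
s=sense(); print(s)
E
```

```text
pics
scene {'vfov': 57.826, 'cx': 314.315, 'cy': 248.948, 'R': [[0.805, 0.594, 0.009], [0.335, -0.442, -0.832], [-0.49, 0.673, -0.555]], 't': [-474.388, -147.076, 1236.841]} [1037. -615.  568.]
scene head_a_center 0.79 [300.2 255.5] [584.9 -43.2  66. ]
scene head_a_center 0.74 [274.4 300.4] [ 634.7 -181.    66. ]
scene rack 0.78 [307.3 266.3] [564.1   8.1   0. ]
scene rack 0.55 [209.2 411.8] [ 671.5 -377.7    0. ]
scene tray 0.85 [150.7 324. ] [ 442.1 -313.6    0. ]
scene tray 0.39 [326.5 199. ] [410.6 301.    0. ]
scene stand_seat 0.94 [326.1 201.3] [424.4 279.2   6. ]
scene stand_seat 0.43 [209.  412.8] [ 676.4 -381.5    6. ]
scene jar 0.92 [206. 416.] [ 673.2 -385.5    0. ]
scene bowl 0.97 [416.5 217.1] [661.1 360.8   0. ]
scene bowl 0.37 [318.3 228.2] [487.  156.1   0. ]
scene hammer 0.88 [372.8 309.5] [752.8 -29.    0. ]
top {'vfov': 42.119, 'cx': 319.808, 'cy': 242.381, 'R': [[0.005, -1.0, -0.012], [-0.996, -0.004, -0.089], [0.088, 0.012, -0.996]], 't': [7.884, 591.914, 1246.329]} [ 479.   -5. 1294.]
top head_a_center 0.69 [350.9 249.3] [574.9 -51.6  66. ]
top head_a_center 0.6
[... 372 characters left out ...]
3.7 288.9   0. ]
{'time': 0.8, 'joint_pos': array([ 6.47791886e+01,  7.46843750e+00,  8.52682313e+01, -4.31898134e-04,
        8.72621823e+01, -4.89345987e+00]), 'qd': array([-0.04626694,  0.0474146 , -0.01227592, -0.0469319 , -0.06456391,
        0.16587016]), 'joint_efforts': array([-3.78606092e-04, -5.69258809e+01, -5.00843096e+01, -2.07140565e-04,
        8.21797694e-04,  2.04393575e-05]), 'tool_pos': array([208.41512012, 562.6383244 , 231.31655312]), 'tcp_rot': array([1.79998892e+02, 5.27836239e-04, 1.59672669e+02]), 'ft_force': array([-0.45150674,  0.35238555, -0.16651572]), 'wrist_torque': array([0.01556608, 0.01843444, 0.04852283]), 'grip_force': 0.0, 'finger_gap': 85.18801508649472}
```

View pictures.

View pics/top0.png

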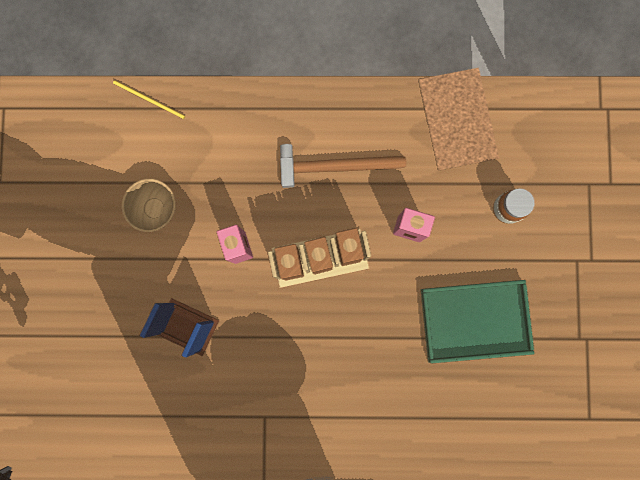

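View pics/scene0.png

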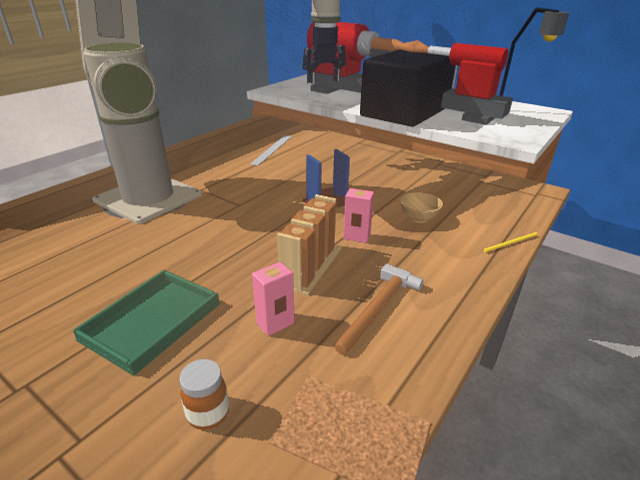

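Run:
```python
from h import *
im=cv2.imread("pics/top0.png")
a=cv2.resize(im[215:295,260:380],None,fx=5,fy=5,interpolation=cv2.INTER_CUBIC)
cv2.imwrite("pics/rack.png",a)
b=cv2.resize(im[285:365,130:230],None,fx=6,fy=6,interpolation=cv2.INTER_CUBIC)
cv2.imwrite("pics/stand.png",b)
hsv=cv2.cvtColor(im,cv2.COLOR_BGR2HSV)
g=cv2.inRange(hsv,(60,60,30),(90,255,255)); g[:,:400]=0
c=max(cv2.findContours(g,0,2)[0],key=cv2.contourArea)
r=cv2.boxPoints(cv2.minAreaRect(c)); print("tray box z14",[atz("top",p,28).round() for p in r])
```

```text
tray box z14 [array([ 498., -197.,   28.]), array([ 518., -408.,   28.]), array([ 370., -418.,   28.]), array([ 350., -209.,   28.])]
```

View pics/rack.png

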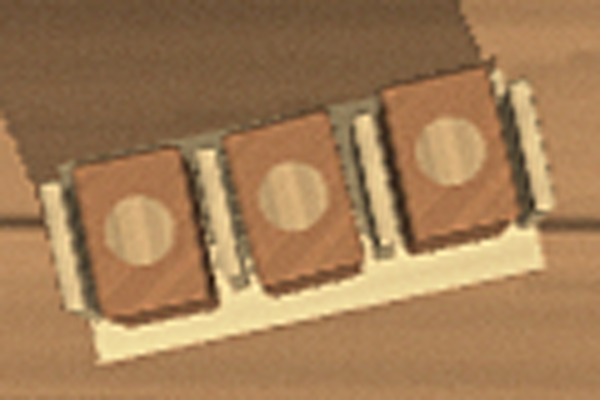

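View pics/stand.png

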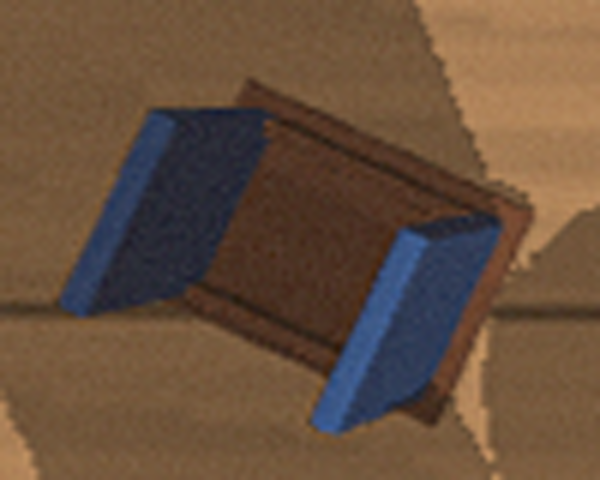

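Run:
```python
from h import *
C=lambda p,o,s:[o[0]+(p[0]+.5)/s-.5,o[1]+(p[1]+.5)/s-.5]
print("plugs"); P=[atz("top",C(p,(260,215),5),126) for p in((140,230),(293,195),(450,150))]
for p in P: print(p.round(1))
d=P[0]-P[2]; print("rack y dir deg",np.degrees(np.arctan2(d[1],d[0])),np.linalg.norm(d)/2)
S=[atz("top",C(p,(130,285),6),138) for p in((152,110),(60,306),(82,316),(176,115),(405,228),(430,240),(340,432),(312,428))]
for p in S: print(p.round(1))
a,b,c,e=S[3],S[2],S[4],S[7]
print("ctr inner",(a+b+c+e)/4, "outer",(S[0]+S[1]+S[5]+S[6])/4)
for u,v in((a,b),(c,e),(S[0],S[1]),(S[5],S[6]),((a+b)/2,(c+e)/2)):
    w=u-v; print(np.degrees(np.arctan2(w[1],w[0])),np.linalg.norm(w))
# scene-view checks
im=cv2.imread("pics/scene0.png")
for p in P: cv2.circle(im,tuple(np.int32(np.round(proj("scene",p)))),2,(255,255,0),-1)
for p in S: cv2.circle(im,tuple(np.int32(np.round(proj("scene",p)))),2,(0,255,255),-1)
cv2.imwrite("pics/chk.png",cv2.resize(im[130:330,230:410],None,fx=3,fy=3,interpolation=cv2.INTER_CUBIC))
```

```text
plugs
[548.5  69.4 126. ]
[561.9  12.  126. ]
[579.  -46.9 126. ]
rack y dir deg 104.72503263918051 60.141513690695255
[468.3 313.8 138. ]
[408.2 340.5 138. ]
[405.2 333.6 138. ]
[466.8 306.3 138. ]
[432.6 234.7 138. ]
[429.  226.9 138. ]
[370.5 253.3 138. ]
[371.7 261.9 138. ]
ctr inner [419.06711827 284.13310452 138.        ] outer [418.99840495 283.61777906 138.        ]
-23.885802914199953 67.3533354534443
-24.05707611343271 66.7165748197644
-23.94073010123791 65.73350164560328
-24.269250441325738 64.12719808667015
64.66840524783697 79.25756189278756
```

View pics/chk.png

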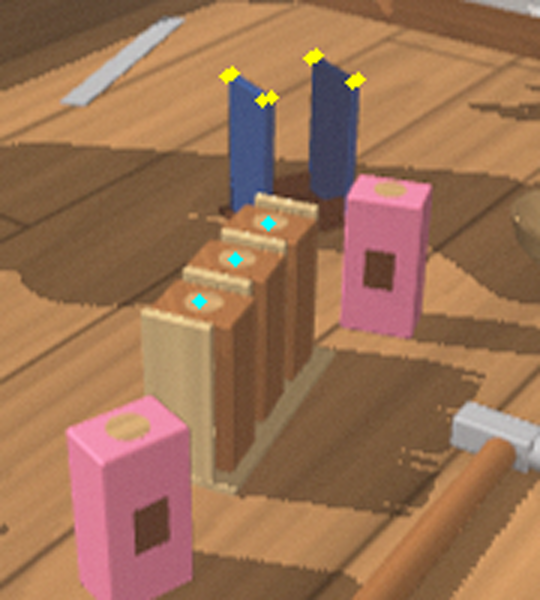

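```bash
cat > plan.py <<'E'
import numpy as np
# prints per call: dp, angular z from pose p to q; pose=(x,y,z,yaw)
def call(p,q,n=""):
    d=np.array(q[:3],float)-p[:3]; a=np.radians(p[3]); x=(np.cos(a),np.sin(a)); y=(np.sin(a),-np.cos(a))
    dp=np.array([d[0]*x[0]+d[1]*x[1],d[0]*y[0]+d[1]*y[1],-d[2]])/200
    t=-((q[3]-p[3]+180)%360-180)/180
    print(n,dp.round(3).tolist(),"turn",round(t,3))
def chain(ps):
    for p,q in zip(ps,ps[1:]): call(p,q,str(q))
E
python3 - <<'E'
from plan import *
chain([(208.4,562.6,231.3,159.67),(340,390,231,140),(450,230,231,120),(548.5,69.4,200,104.7),(548.5,69.4,78,104.7),(548.5,69.4,225,104.7)])
E
```

```text
(340, 390, 231, 140) [-0.917, -0.581, 0.002] turn 0.109
(450, 230, 231, 120) [-0.936, -0.259, -0.0] turn 0.111
(548.5, 69.4, 200, 104.7) [-0.942, 0.025, 0.155] turn 0.085
(548.5, 69.4, 78, 104.7) [0.0, 0.0, 0.61] turn -0.0
(548.5, 69.4, 225, 104.7) [0.0, 0.0, -0.735] turn -0.0
```

Emit:
step_arm:
  newtons: 40
  targets:
    - {"dp": [-0.25,-0.16,0],"angular": [0,0,0.03],"fingers": 0}
    - {"dp": [-0.917,-0.581,0],"angular": [0,0,0.109],"fingers": 0}
    - {"dp": [-0.917,-0.581,0],"angular": [0,0,0.109],"fingers": 0}
    - {"dp": [-0.917,-0.581,0],"angular": [0,0,0.109],"fingers": 0}
    - {"dp": [-0.917,-0.581,0],"angular": [0,0,0.109],"fingers": 0}
    - {"dp": [-0.917,-0.581,0],"angular": [0,0,0.109],"fingers": 0}
    - {"dp": [-0.917,-0.581,0],"angular": [0,0,0.109],"fingers": 0}
    - {"dp": [-0.917,-0.581,0],"angular": [0,0,0.109],"fingers": 0}

```text
time: 1.8
tool_pos: [339.4, 390.7, 231.2]
tcp_rot: [-180.0, -0.0, 140.1]
ft_force: [0.8, -0.1, -0.3]
finger_gap: 85.5
grip_force: 0.0
```

Emit:
step_arm:
  targets:
    - {"dp": [-0.936,-0.259,0],"angular": [0,0,0.111],"fingers": 0}
    - {"dp": [-0.936,-0.259,0],"angular": [0,0,0.111],"fingers": 0}
    - {"dp": [-0.936,-0.259,0],"angular": [0,0,0.111],"fingers": 0}
    - {"dp": [-0.936,-0.259,0],"angular": [0,0,0.111],"fingers": 0}
    - {"dp": [-0.936,-0.259,0],"angular": [0,0,0.111],"fingers": 0}
    - {"dp": [-0.936,-0.259,0],"angular": [0,0,0.111],"fingers": 0}
    - {"dp": [-0.936,-0.259,0],"angular": [0,0,0.111],"fingers": 0}
    - {"dp": [-0.936,-0.259,0],"angular": [0,0,0.111],"fingers": 0}

```text
time: 2.8
tool_pos: [449.8, 230.9, 231.3]
tcp_rot: [180.0, -0.0, 120.2]
ft_force: [0.8, -0.7, -0.1]
finger_gap: 85.5
grip_force: 0.0
```

Emit:
step_arm:
  targets:
    - {"dp": [-0.942,0.025,0.155],"angular": [0,0,0.085],"fingers": 0}
    - {"dp": [-0.942,0.025,0.155],"angular": [0,0,0.085],"fingers": 0}
    - {"dp": [-0.942,0.025,0.155],"angular": [0,0,0.085],"fingers": 0}
    - {"dp": [-0.942,0.025,0.155],"angular": [0,0,0.085],"fingers": 0}
    - {"dp": [-0.942,0.025,0.155],"angular": [0,0,0.085],"fingers": 0}
    - {"dp": [-0.942,0.025,0.155],"angular": [0,0,0.085],"fingers": 0}
    - {"dp": [-0.942,0.025,0.155],"angular": [0,0,0.085],"fingers": 0}
    - {"dp": [-0.942,0.025,0.155],"angular": [0,0,0.085],"fingers": 0}

```text
time: 3.8
tool_pos: [548.9, 70.4, 200.6]
tcp_rot: [180.0, 0.0, 104.9]
ft_force: [-0.5, 0.3, -0.5]
finger_gap: 85.4
grip_force: 0.0
```

Emit:
step_arm:
  targets:
    - {"dp": [-0.004,0,0.15],"angular": [0,0,0],"fingers": 0}
    - {"dp": [-0.004,0,0.35],"angular": [0,0,0],"fingers": 0}
    - {"dp": [-0.004,0,0.5],"angular": [0,0,0],"fingers": 0}
    - {"dp": [-0.004,0,0.58],"angular": [0,0,0],"fingers": 0}
    - {"dp": [-0.004,0,0.612],"angular": [0,0,0],"fingers": 0}
    - {"dp": [-0.004,0,0.612],"angular": [0,0,0],"fingers": 0}
    - {"dp": [-0.004,0,0.612],"angular": [0,0,0],"fingers": 0.5}
    - {"dp": [-0.004,0,0.612],"angular": [0,0,0],"fingers": 1}

```text
time: 4.8
tool_pos: [550.2, 68.8, 79.5]
tcp_rot: [179.9, 0.0, 104.8]
ft_force: [-1.7, -0.5, 5.2]
finger_gap: 60.3
grip_force: 43.4
```

Emit:
step_arm:
  targets:
    - {"dp": [0,0,0],"angular": [0,0,0],"fingers": 1}
    - {"dp": [0,0,0],"angular": [0,0,0],"fingers": 1}
    - {"dp": [0,0,0],"angular": [0,0,0],"fingers": 1}
    - {"dp": [0,0,0],"angular": [0,0,0],"fingers": 1}
    - {"dp": [0,0,0],"angular": [0,0,0],"fingers": 1}
    - {"dp": [0,0,0],"angular": [0,0,0],"fingers": 1}
    - {"dp": [0,0,0],"angular": [0,0,0],"fingers": 1}
    - {"dp": [0,0,0],"angular": [0,0,0],"fingers": 1}

```text
time: 5.8
tool_pos: [550.2, 68.8, 79.5]
tcp_rot: [179.9, 0.0, 104.8]
ft_force: [-1.9, 0.1, 5.5]
finger_gap: 60.2
grip_force: 43.5
```

Emit:
step_arm:
  targets:
    - {"dp": [0,0,-0.04],"angular": [0,0,0],"fingers": 1}
    - {"dp": [0,0,-0.15],"angular": [0,0,0],"fingers": 1}
    - {"dp": [0,0,-0.3],"angular": [0,0,0],"fingers": 1}
    - {"dp": [0,0,-0.48],"angular": [0,0,0],"fingers": 1}
    - {"dp": [0,0,-0.64],"angular": [0,0,0],"fingers": 1}
    - {"dp": [0,0,-0.73],"angular": [0,0,0],"fingers": 1}
    - {"dp": [0,0,-0.75],"angular": [0,0,0],"fingers": 1}
    - {"dp": [0,0,-0.75],"angular": [0,0,0],"fingers": 1}

```text
time: 6.8
tool_pos: [548.7, 68.7, 226.7]
tcp_rot: [-179.9, -0.0, 104.8]
ft_force: [-0.6, -0.5, -4.6]
finger_gap: 60.3
grip_force: 44.1
```

Run:
```python
from bench import sense
s=sense();print(s["ft_force"],s["tool_pos"],s["tcp_rot"],s["wrist_torque"])
```

```text
[-0.5532533  -0.54341572 -4.60933965] [548.70947166  68.73156813 226.74085735] [-1.79911065e+02 -2.03285049e-02  1.04772300e+02] [-0.0420469  -0.01178731  0.01044508]
```

Run:
```python
from plan import *
chain([(548.7,68.7,226.5,104.8),(493,-122,226.5,100),(438,-308,210,95),(438,-358,81,95),(438,-358,200,95),(500,-170,200,100),(561.5,12-.5,200,104.7)])
```

```text
(493, -122, 226.5, 100) [-0.851, -0.513, -0.0] turn 0.027
(438, -308, 210, 95) [-0.868, -0.432, 0.082] turn 0.028
(438, -358, 81, 95) [-0.249, -0.022, 0.645] turn 0.0
(438, -358, 200, 95) [0.0, 0.0, -0.595] turn 0.0
(500, -170, 200, 100) [0.909, 0.391, -0.0] turn -0.028
(561.5, 11.5, 200, 104.7) [0.84, 0.46, -0.0] turn -0.026
```

Emit:
step_arm:
  targets:
    - {"dp": [-0.06,-0.04,0],"angular": [0,0,0.003],"fingers": 1}
    - {"dp": [-0.2,-0.12,0],"angular": [0,0,0.007],"fingers": 1}
    - {"dp": [-0.36,-0.21,0],"angular": [0,0,0.012],"fingers": 1}
    - {"dp": [-0.52,-0.31,0],"angular": [0,0,0.017],"fingers": 1}
    - {"dp": [-0.68,-0.4,0],"angular": [0,0,0.022],"fingers": 1}
    - {"dp": [-0.79,-0.47,0],"angular": [0,0,0.025],"fingers": 1}
    - {"dp": [-0.84,-0.505,0],"angular": [0,0,0.027],"fingers": 1}
    - {"dp": [-0.851,-0.513,0],"angular": [0,0,0.027],"fingers": 1}

```text
time: 7.8
tool_pos: [492.8, -122.5, 227.3]
tcp_rot: [-180.0, -0.0, 99.8]
ft_force: [-1.0, 0.5, -4.2]
finger_gap: 59.9
grip_force: 44.1
```

Emit:
step_arm:
  targets:
    - {"dp": [-0.06,-0.03,0],"angular": [0,0,0.003],"fingers": 1}
    - {"dp": [-0.2,-0.1,0],"angular": [0,0,0.007],"fingers": 1}
    - {"dp": [-0.36,-0.18,0.01],"angular": [0,0,0.012],"fingers": 1}
    - {"dp": [-0.52,-0.26,0.03],"angular": [0,0,0.017],"fingers": 1}
    - {"dp": [-0.68,-0.34,0.05],"angular": [0,0,0.022],"fingers": 1}
    - {"dp": [-0.79,-0.395,0.07],"angular": [0,0,0.025],"fingers": 1}
    - {"dp": [-0.85,-0.425,0.08],"angular": [0,0,0.028],"fingers": 1}
    - {"dp": [-0.868,-0.432,0.08],"angular": [0,0,0.028],"fingers": 1}

```text
time: 8.8
tool_pos: [438.1, -308.0, 211.6]
tcp_rot: [-180.0, -0.0, 94.8]
ft_force: [0.0, 0.7, -3.2]
finger_gap: 60.3
grip_force: 44.1
```

Emit:
step_arm:
  targets:
    - {"dp": [-0.06,-0.005,0],"angular": [0,0,0],"fingers": 1}
    - {"dp": [-0.17,-0.015,0.05],"angular": [0,0,0],"fingers": 1}
    - {"dp": [-0.23,-0.022,0.15],"angular": [0,0,0],"fingers": 1}
    - {"dp": [-0.249,-0.022,0.3],"angular": [0,0,0],"fingers": 1}
    - {"dp": [-0.249,-0.022,0.45],"angular": [0,0,0],"fingers": 1}
    - {"dp": [-0.249,-0.022,0.56],"angular": [0,0,0],"fingers": 1}
    - {"dp": [-0.249,-0.022,0.61],"angular": [0,0,0],"fingers": 1}
    - {"dp": [-0.249,-0.022,0.62],"angular": [0,0,0],"fingers": 1}

```text
time: 9.8
tool_pos: [437.7, -357.3, 87.0]
tcp_rot: [-179.9, -0.1, 94.9]
ft_force: [-0.1, -0.3, -3.5]
finger_gap: 60.1
grip_force: 44.0
```

Emit:
step_arm:
  targets:
    - {"dp": [0,0,0.01],"angular": [0,0,0],"fingers": 1}
    - {"dp": [0,0,0.02],"angular": [0,0,0],"fingers": 1}
    - {"dp": [0,0,0.025],"angular": [0,0,0],"fingers": 1}
    - {"dp": [0,0,0.029],"angular": [0,0,0],"fingers": 1}
    - {"dp": [0,0,0.029],"angular": [0,0,0],"fingers": 1}
    - {"dp": [0,0,0.029],"angular": [0,0,0],"fingers": 1}
    - {"dp": [0,0,0.029],"angular": [0,0,0],"fingers": 1}
    - {"dp": [0,0,0.029],"angular": [0,0,0],"fingers": 1}

```text
time: 10.8
tool_pos: [438.0, -357.9, 82.1]
tcp_rot: [180.0, 0.0, 94.9]
ft_force: [-0.3, -0.1, -4.2]
finger_gap: 60.2
grip_force: 44.0
```

Emit:
step_arm:
  targets:
    - {"dp": [0,0,0.003],"angular": [0,0,0],"fingers": 1}
    - {"dp": [0,0,0.006],"angular": [0,0,0],"fingers": 1}
    - {"dp": [0,0,0.009],"angular": [0,0,0],"fingers": 1}
    - {"dp": [0,0,0.011],"angular": [0,0,0],"fingers": 1}
    - {"dp": [0,0,0.011],"angular": [0,0,0],"fingers": 1}
    - {"dp": [0,0,0.011],"angular": [0,0,0],"fingers": 1}
    - {"dp": [0,0,0.011],"angular": [0,0,0],"fingers": 1}
    - {"dp": [0,0,0.011],"angular": [0,0,0],"fingers": 1}

```text
time: 11.8
tool_pos: [438.2, -358.4, 81.6]
tcp_rot: [180.0, 0.1, 94.9]
ft_force: [-4.8, 3.0, 10.0]
finger_gap: 59.9
grip_force: 44.9
```

Emit:
step_arm:
  targets:
    - {"dp": [0,0,0],"angular": [0,0,0],"fingers": 0.6}
    - {"dp": [0,0,0],"angular": [0,0,0],"fingers": 0}
    - {"dp": [0,0,0],"angular": [0,0,0],"fingers": 0}
    - {"dp": [0,0,0],"angular": [0,0,0],"fingers": 0}
    - {"dp": [0,0,-0.1],"angular": [0,0,0],"fingers": 0}
    - {"dp": [0,0,-0.3],"angular": [0,0,0],"fingers": 0}
    - {"dp": [0,0,-0.6],"angular": [0,0,0],"fingers": 0}
    - {"dp": [0,0,-0.6],"angular": [0,0,0],"fingers": 0}

```text
time: 12.8
tool_pos: [440.9, -360.7, 208.4]
tcp_rot: [179.5, 0.6, 94.9]
ft_force: [-0.2, -0.9, -0.2]
finger_gap: 85.4
grip_force: 0.0
```

Emit:
step_arm:
  targets:
    - {"dp": [0.3,0.13,0],"angular": [0,0,-0.01],"fingers": 0}
    - {"dp": [0.6,0.25,0],"angular": [0,0,-0.02],"fingers": 0}
    - {"dp": [0.909,0.391,0],"angular": [0,0,-0.028],"fingers": 0}
    - {"dp": [0.909,0.391,0],"angular": [0,0,-0.028],"fingers": 0}
    - {"dp": [0.909,0.391,0],"angular": [0,0,-0.028],"fingers": 0}
    - {"dp": [0.909,0.391,0],"angular": [0,0,-0.028],"fingers": 0}
    - {"dp": [0.909,0.391,0],"angular": [0,0,-0.028],"fingers": 0}
    - {"dp": [0.909,0.391,0],"angular": [0,0,-0.028],"fingers": 0}

```text
time: 13.8
tool_pos: [500.2, -171.1, 199.8]
tcp_rot: [-180.0, -0.0, 99.8]
ft_force: [-0.6, -0.2, -0.4]
finger_gap: 85.1
grip_force: 0.0
```

Emit:
step_arm:
  targets:
    - {"dp": [0.3,0.16,0],"angular": [0,0,-0.01],"fingers": 0}
    - {"dp": [0.6,0.33,0],"angular": [0,0,-0.02],"fingers": 0}
    - {"dp": [0.84,0.46,0],"angular": [0,0,-0.026],"fingers": 0}
    - {"dp": [0.84,0.46,0],"angular": [0,0,-0.026],"fingers": 0}
    - {"dp": [0.84,0.46,0],"angular": [0,0,-0.026],"fingers": 0}
    - {"dp": [0.84,0.46,0],"angular": [0,0,-0.026],"fingers": 0}
    - {"dp": [0.84,0.46,0],"angular": [0,0,-0.026],"fingers": 0}
    - {"dp": [0.84,0.46,0],"angular": [0,0,-0.026],"fingers": 0}

```text
time: 14.8
tool_pos: [562.1, 10.3, 200.0]
tcp_rot: [180.0, 0.0, 104.5]
ft_force: [0.3, 0.7, 0.2]
finger_gap: 85.6
grip_force: 0.0
```

Run:
```python
from h import *
s=sense();print(s["time"],s["tool_pos"],s["tcp_rot"],s["ft_force"],s["finger_gap"])
cv2.imwrite("pics/t1.png",snapshot("scene")[150:400,60:400])
from plan import *
p=(*s["tool_pos"],s["tcp_rot"][2]); call(p,(561.5,11.5,78,104.7))
```

```text
14.8 [562.097853    10.30350611 199.96577331] [1.79996178e+02 4.47618764e-03 1.04504948e+02] [0.28478087 0.66661006 0.17409352] 85.5546369930632
 [0.007, -0.001, 0.61] turn -0.001
```

View pics/t1.png

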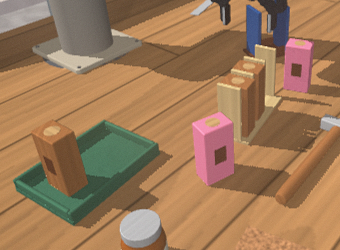

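Run:
```python
from h import *
im=cv2.imread("pics/t1.png"); im=cv2.copyMakeBorder(im,150,0,60,0,cv2.BORDER_CONSTANT)
z=4; big=cv2.resize(im[250:390,60:240],None,fx=z,fy=z,interpolation=cv2.INTER_CUBIC)
def L(a,b,c):
    q=[tuple(np.int32([(p[0]-60+.5)*z,(p[1]-250+.5)*z])) for p in(proj("scene",a),proj("scene",b))]; cv2.line(big,q[0],q[1],c,1)
def box(cx,cy,z0,z1,hx,hy,yaw,c):
    a=np.radians(yaw); R=np.array([[np.cos(a),-np.sin(a)],[np.sin(a),np.cos(a)]])
    P=[np.array([cx,cy])+R@np.array(v) for v in((hx,hy),(-hx,hy),(-hx,-hy),(hx,-hy))]
    for i in range(4):
        L([*P[i],z0],[*P[i],z1],c)
        for zz in(z0,z1): L([*P[i],zz],[*P[i-1],zz],c)
box(438,-358,8,128,30,21,5,(255,255,0)); box(434,-308,0,28,75,105,5,(0,0,255))
cv2.imwrite("pics/t2.png",big)
```

```text
(no output)
```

View pics/t2.png

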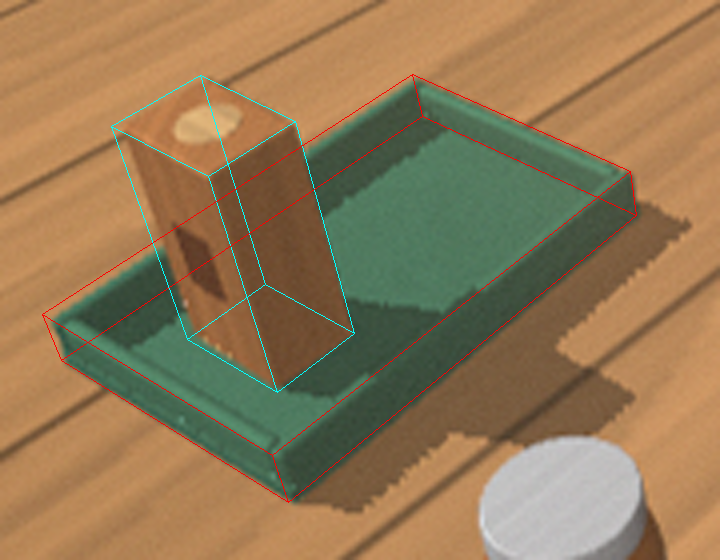

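The placed head (big crop, around 230,230) matches the upright prediction, and the tray matches too. Now the middle head.

Emit:
step_arm:
  targets:
    - {"dp": [0.007,0,0.15],"angular": [0,0,0],"fingers": 0}
    - {"dp": [0.007,0,0.35],"angular": [0,0,0],"fingers": 0}
    - {"dp": [0.007,0,0.5],"angular": [0,0,0],"fingers": 0}
    - {"dp": [0.007,0,0.58],"angular": [0,0,0],"fingers": 0}
    - {"dp": [0.007,0,0.61],"angular": [0,0,0],"fingers": 0}
    - {"dp": [0.007,0,0.61],"angular": [0,0,0],"fingers": 0.5}
    - {"dp": [0.007,0,0.61],"angular": [0,0,0],"fingers": 1}
    - {"dp": [0.007,0,0.61],"angular": [0,0,0],"fingers": 1}

```text
time: 15.85
tool_pos: [562.9, 12.5, 79.4]
tcp_rot: [179.9, 0.0, 104.6]
ft_force: [-0.3, -0.0, 3.8]
finger_gap: 59.5
grip_force: 44.3
```

Emit:
step_arm:
  targets:
    - {"dp": [0,0,0],"angular": [0,0,0],"fingers": 1}
    - {"dp": [0,0,-0.05],"angular": [0,0,0],"fingers": 1}
    - {"dp": [0,0,-0.17],"angular": [0,0,0],"fingers": 1}
    - {"dp": [0,0,-0.34],"angular": [0,0,0],"fingers": 1}
    - {"dp": [0,0,-0.52],"angular": [0,0,0],"fingers": 1}
    - {"dp": [0,0,-0.66],"angular": [0,0,0],"fingers": 1}
    - {"dp": [0,0,-0.74],"angular": [0,0,0],"fingers": 1}
    - {"dp": [0,0,-0.75],"angular": [0,0,0],"fingers": 1}

```text
time: 16.85
tool_pos: [562.3, 12.6, 228.9]
tcp_rot: [179.9, 0.0, 104.6]
ft_force: [0.2, -0.4, -2.2]
finger_gap: 59.1
grip_force: 43.9
```

Emit:
step_arm:
  targets:
    - {"dp": [0,0,0],"angular": [0,0,0],"fingers": 1}
    - {"dp": [0,0,0],"angular": [0,0,0],"fingers": 1}
    - {"dp": [0,0,0],"angular": [0,0,0],"fingers": 1}
    - {"dp": [0,0,0],"angular": [0,0,0],"fingers": 1}
    - {"dp": [0,0,0],"angular": [0,0,0],"fingers": 1}
    - {"dp": [0,0,0],"angular": [0,0,0],"fingers": 1}
    - {"dp": [0,0,0],"angular": [0,0,0],"fingers": 1}
    - {"dp": [0,0,0],"angular": [0,0,0],"fingers": 1}

```text
time: 17.85
tool_pos: [561.9, 12.6, 228.0]
tcp_rot: [180.0, 0.0, 104.6]
ft_force: [0.3, 0.2, -0.6]
finger_gap: 59.7
grip_force: 43.9
```

Run:
```python
from plan import *
b=(420,110,75,156)
chain([(561.9,12.5,228,104.6),(420,110,200,156),b])
chain([(420,110,75,156),(420,110,150,66),(420,110,74,66),(420,110,230,66),(419,284,230,66),(419,284,84,66)])
```

```text
(420, 110, 200, 156) [0.651, -0.564, 0.14] turn -0.286
(420, 110, 75, 156) [0.0, 0.0, 0.625] turn 0.0
(420, 110, 150, 66) [0.0, 0.0, -0.375] turn 0.5
(420, 110, 74, 66) [0.0, 0.0, 0.38] turn 0.0
(420, 110, 230, 66) [0.0, 0.0, -0.78] turn 0.0
(419, 284, 230, 66) [0.793, -0.358, -0.0] turn 0.0
(419, 284, 84, 66) [0.0, 0.0, 0.73] turn 0.0
```

Emit:
step_arm:
  targets:
    - {"dp": [0.04,-0.04,0],"angular": [0,0,-0.02],"fingers": 1}
    - {"dp": [0.13,-0.12,0],"angular": [0,0,-0.06],"fingers": 1}
    - {"dp": [0.27,-0.23,0],"angular": [0,0,-0.11],"fingers": 1}
    - {"dp": [0.4,-0.35,0.02],"angular": [0,0,-0.165],"fingers": 1}
    - {"dp": [0.52,-0.45,0.05],"angular": [0,0,-0.22],"fingers": 1}
    - {"dp": [0.6,-0.52,0.09],"angular": [0,0,-0.26],"fingers": 1}
    - {"dp": [0.651,-0.564,0.12],"angular": [0,0,-0.286],"fingers": 1}
    - {"dp": [0.651,-0.564,0.14],"angular": [0,0,-0.286],"fingers": 1}

```text
time: 18.85
tool_pos: [419.5, 110.6, 199.8]
tcp_rot: [180.0, 0.0, 156.1]
ft_force: [-0.3, 0.2, -1.1]
finger_gap: 59.5
grip_force: 43.9
```

Emit:
step_arm:
  targets:
    - {"dp": [0,0,0.04],"angular": [0,0,0],"fingers": 1}
    - {"dp": [0,0,0.14],"angular": [0,0,0],"fingers": 1}
    - {"dp": [0,0,0.28],"angular": [0,0,0],"fingers": 1}
    - {"dp": [0,0,0.42],"angular": [0,0,0],"fingers": 1}
    - {"dp": [0,0,0.53],"angular": [0,0,0],"fingers": 1}
    - {"dp": [0,0,0.59],"angular": [0,0,0],"fingers": 1}
    - {"dp": [0,0,0.61],"angular": [0,0,0],"fingers": 1}
    - {"dp": [0,0,0.615],"angular": [0,0,0],"fingers": 1}

```text
time: 19.85
tool_pos: [420.4, 110.1, 77.4]
tcp_rot: [180.0, 0.0, 156.0]
ft_force: [0.1, 0.6, -0.5]
finger_gap: 59.8
grip_force: 43.9
```

Lower about 4 mm to contact, then check.

Emit:
step_arm:
  targets:
    - {"dp": [0,0,0.006],"angular": [0,0,0],"fingers": 1}
    - {"dp": [0,0,0.011],"angular": [0,0,0],"fingers": 1}
    - {"dp": [0,0,0.016],"angular": [0,0,0],"fingers": 1}
    - {"dp": [0,0,0.021],"angular": [0,0,0],"fingers": 1}
    - {"dp": [0,0,0.021],"angular": [0,0,0],"fingers": 1}
    - {"dp": [0,0,0.021],"angular": [0,0,0],"fingers": 1}
    - {"dp": [0,0,0.021],"angular": [0,0,0],"fingers": 1}
    - {"dp": [0,0,0.021],"angular": [0,0,0],"fingers": 1}

```text
time: 20.85
tool_pos: [420.2, 110.2, 73.4]
tcp_rot: [180.0, 0.0, 156.1]
ft_force: [-3.1, -1.1, 4.7]
finger_gap: 59.4
grip_force: 44.5
```

Emit:
step_arm:
  targets:
    - {"dp": [0,0,0],"angular": [0,0,0],"fingers": 0.6}
    - {"dp": [0,0,0],"angular": [0,0,0],"fingers": 0}
    - {"dp": [0,0,0],"angular": [0,0,0],"fingers": 0}
    - {"dp": [0,0,0],"angular": [0,0,0],"fingers": 0}
    - {"dp": [0,0,-0.1],"angular": [0,0,0],"fingers": 0}
    - {"dp": [0,0,-0.25],"angular": [0,0,0],"fingers": 0}
    - {"dp": [0,0,-0.4],"angular": [0,0,0],"fingers": 0}
    - {"dp": [0,0,-0.4],"angular": [0,0,0],"fingers": 0}

```text
time: 21.85
tool_pos: [421.8, 110.5, 155.4]
tcp_rot: [179.8, 0.3, 156.1]
ft_force: [-0.1, 0.0, -0.7]
finger_gap: 85.4
grip_force: 0.0
```

Emit:
step_arm:
  targets:
    - {"dp": [0,0,0],"angular": [0,0,0.05],"fingers": 0}
    - {"dp": [0,0,0],"angular": [0,0,0.1],"fingers": 0}
    - {"dp": [0,0,0],"angular": [0,0,0.15],"fingers": 0}
    - {"dp": [0,0,0],"angular": [0,0,0.2],"fingers": 0}
    - {"dp": [0,0,0],"angular": [0,0,0.25],"fingers": 0}
    - {"dp": [0,0,0],"angular": [0,0,0.3],"fingers": 0}
    - {"dp": [0,0,0],"angular": [0,0,0.35],"fingers": 0}
    - {"dp": [0,0,0],"angular": [0,0,0.4],"fingers": 0}

```text
time: 22.85
tool_pos: [419.2, 110.1, 151.4]
tcp_rot: [-179.9, 0.0, 83.8]
ft_force: [0.2, -0.5, 0.2]
finger_gap: 85.5
grip_force: 0.0
```

Emit:
step_arm:
  targets:
    - {"dp": [0,0,0],"angular": [0,0,0.05],"fingers": 0}
    - {"dp": [0,0,0],"angular": [0,0,0.1],"fingers": 0}
    - {"dp": [0,0,0],"angular": [0,0,0.1],"fingers": 0}
    - {"dp": [0,0,0],"angular": [0,0,0.1],"fingers": 0}
    - {"dp": [0,0,0],"angular": [0,0,0.1],"fingers": 0}
    - {"dp": [0,0,0],"angular": [0,0,0.1],"fingers": 0}
    - {"dp": [0,0,0],"angular": [0,0,0.1],"fingers": 0}
    - {"dp": [0,0,0],"angular": [0,0,0.1],"fingers": 0}

```text
time: 23.85
tool_pos: [419.9, 110.2, 152.7]
tcp_rot: [180.0, -0.0, 66.1]
ft_force: [0.5, 0.6, -0.0]
finger_gap: 85.3
grip_force: 0.0
```

Run:
```python
from h import *
from plan import *
s=sense(); p=(*s["tool_pos"],s["tcp_rot"][2]); print(p)
call(p,(420,110,75,66))
```

```text
(np.float64(419.91551010712374), np.float64(110.18607303060318), np.float64(152.7249227464894), np.float64(66.08698393896726))
 [-0.001, 0.001, 0.389] turn 0.0
```

Emit:
step_arm:
  targets:
    - {"dp": [0,0,0.12],"angular": [0,0,0],"fingers": 0}
    - {"dp": [0,0,0.26],"angular": [0,0,0],"fingers": 0}
    - {"dp": [0,0,0.36],"angular": [0,0,0],"fingers": 0}
    - {"dp": [0,0,0.39],"angular": [0,0,0],"fingers": 0}
    - {"dp": [0,0,0.39],"angular": [0,0,0],"fingers": 0.3}
    - {"dp": [0,0,0.39],"angular": [0,0,0],"fingers": 0.6}
    - {"dp": [0,0,0.39],"angular": [0,0,0],"fingers": 1}
    - {"dp": [0,0,0.39],"angular": [0,0,0],"fingers": 1}

```text
time: 24.85
tool_pos: [420.8, 110.4, 75.9]
tcp_rot: [179.9, -0.1, 66.1]
ft_force: [-1.5, 0.0, 5.7]
finger_gap: 41.2
grip_force: 41.5
```

Emit:
step_arm:
  targets:
    - {"dp": [0,0,0],"angular": [0,0,0],"fingers": 1}
    - {"dp": [0,0,-0.05],"angular": [0,0,0],"fingers": 1}
    - {"dp": [0,0,-0.17],"angular": [0,0,0],"fingers": 1}
    - {"dp": [0,0,-0.34],"angular": [0,0,0],"fingers": 1}
    - {"dp": [0,0,-0.52],"angular": [0,0,0],"fingers": 1}
    - {"dp": [0,0,-0.68],"angular": [0,0,0],"fingers": 1}
    - {"dp": [0,0,-0.77],"angular": [0,0,0],"fingers": 1}
    - {"dp": [0,0,-0.79],"angular": [0,0,0],"fingers": 1}

```text
time: 25.85
tool_pos: [420.4, 110.2, 233.7]
tcp_rot: [179.9, -0.0, 66.1]
ft_force: [-0.3, -0.2, -1.9]
finger_gap: 41.8
grip_force: 41.0
```

Run:
```python
from h import *
from plan import *
s=sense(); p=(*s["tool_pos"],s["tcp_rot"][2]); print(p,s["finger_gap"],s["ft_force"])
call(p,(419,284,230,66))
```

```text
(np.float64(420.35900506201966), np.float64(110.2303801702516), np.float64(233.71093224085618), np.float64(66.07171399746518)) 41.77967666694029 [-0.28882031 -0.20695299 -1.91909789]
 [0.791, -0.359, 0.019] turn 0.0
```

Emit:
step_arm:
  targets:
    - {"dp": [0.05,-0.02,0],"angular": [0,0,0],"fingers": 1}
    - {"dp": [0.17,-0.08,0],"angular": [0,0,0],"fingers": 1}
    - {"dp": [0.33,-0.15,0],"angular": [0,0,0],"fingers": 1}
    - {"dp": [0.49,-0.22,0],"angular": [0,0,0],"fingers": 1}
    - {"dp": [0.63,-0.285,0],"angular": [0,0,0],"fingers": 1}
    - {"dp": [0.74,-0.335,0],"angular": [0,0,0],"fingers": 1}
    - {"dp": [0.791,-0.359,0.01],"angular": [0,0,0],"fingers": 1}
    - {"dp": [0.791,-0.359,0.02],"angular": [0,0,0],"fingers": 1}

```text
time: 26.85
tool_pos: [417.7, 284.1, 227.3]
tcp_rot: [-179.9, 0.1, 66.1]
ft_force: [-0.6, -1.3, -1.0]
finger_gap: 41.8
grip_force: 41.0
```

Run:
```python
from h import *
s=sense();print(s["tool_pos"],s["tcp_rot"])
im=snapshot("scene"); cv2.imwrite("pics/s1.png",im)
x0,y0,z=280,100,5; big=cv2.resize(im[y0:y0+120,x0:x0+110],None,fx=z,fy=z,interpolation=cv2.INTER_CUBIC)
def L(a,b,c):
    q=[tuple(np.int32([(p[0]-x0+.5)*z,(p[1]-y0+.5)*z])) for p in(proj("scene",a),proj("scene",b))]; cv2.line(big,q[0],q[1],c,1)
def box(cx,cy,z0,z1,hx,hy,yaw,c):
    a=np.radians(yaw); R=np.array([[np.cos(a),-np.sin(a)],[np.sin(a),np.cos(a)]])
    P=[np.array([cx,cy])+R@np.array(v) for v in((hx,hy),(-hx,hy),(-hx,-hy),(hx,-hy))]
    for i in range(4):
        L([*P[i],z0],[*P[i],z1],c)
        for zz in(z0,z1): L([*P[i],zz],[*P[i-1],zz],c)
u=s["tool_pos"][2]-75.5
box(s["tool_pos"][0],s["tool_pos"][1],u,u+120,21,30,-24,(255,255,0)); box(419,284,6,138,33.5,38,-24,(0,255,255))
cv2.imwrite("pics/s1c.png",big)
```

```text
[417.68619994 284.14202361 227.3020689 ] [-1.79925503e+02  1.06551777e-01  6.61439466e+01]
```

View pics/s1c.png

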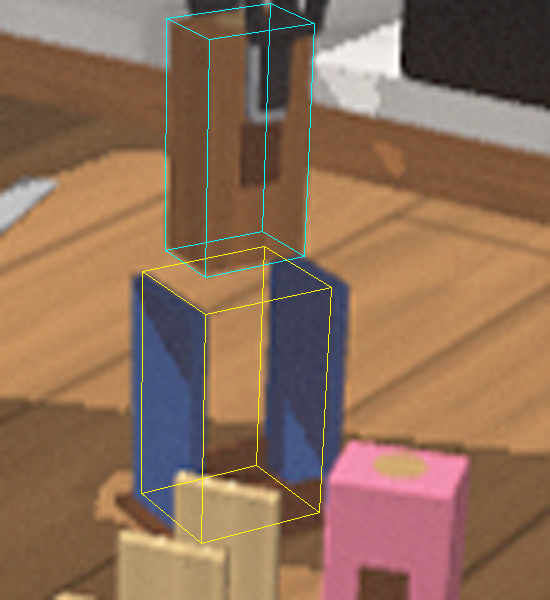

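Run:
```python
from plan import *
call((417.7,284.1,227.3,66.1),(420.5,284,110,66.1))
```

```text
[0.005, 0.013, 0.586] turn -0.0
```

Emit:
step_arm:
  targets:
    - {"dp": [0.005,0.013,0.03],"angular": [0,0,0],"fingers": 1}
    - {"dp": [0.005,0.013,0.1],"angular": [0,0,0],"fingers": 1}
    - {"dp": [0.005,0.013,0.2],"angular": [0,0,0],"fingers": 1}
    - {"dp": [0.005,0.013,0.32],"angular": [0,0,0],"fingers": 1}
    - {"dp": [0.005,0.013,0.44],"angular": [0,0,0],"fingers": 1}
    - {"dp": [0.005,0.013,0.54],"angular": [0,0,0],"fingers": 1}
    - {"dp": [0.005,0.013,0.58],"angular": [0,0,0],"fingers": 1}
    - {"dp": [0.005,0.013,0.586],"angular": [0,0,0],"fingers": 1}

```text
time: 27.9
tool_pos: [420.9, 283.3, 110.8]
tcp_rot: [-180.0, 0.1, 66.0]
ft_force: [0.4, 0.7, -1.6]
finger_gap: 41.6
grip_force: 41.0
```

Run:
```python
from h import *
s=sense();print(s["tool_pos"],s["tcp_rot"])
a=snapshot("scene")[110:230,270:370]; b=snapshot("top")[265:385,115:245]
cv2.imwrite("pics/s2.png",np.hstack([cv2.resize(a,(350,420),interpolation=cv2.INTER_CUBIC),cv2.resize(b,(455,420),interpolation=cv2.INTER_CUBIC)])[:,:800])
```

```text
[420.88939447 283.30158925 110.84486072] [-1.79959523e+02  5.29833946e-02  6.60449558e+01]
```

View pics/s2.png

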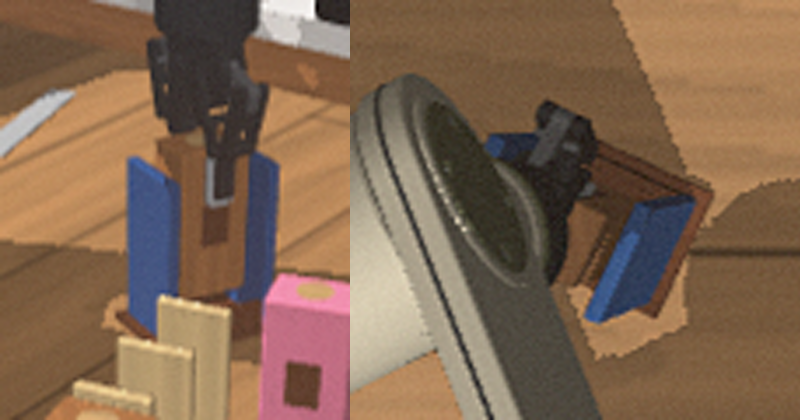

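The head is between the boards (left half, around 205,215), clear of both. Lower it the rest of the way.

Emit:
step_arm:
  targets:
    - {"dp": [0,0,0.02],"angular": [0,0,0],"fingers": 1}
    - {"dp": [0,0,0.05],"angular": [0,0,0],"fingers": 1}
    - {"dp": [0,0,0.08],"angular": [0,0,0],"fingers": 1}
    - {"dp": [0,0,0.11],"angular": [0,0,0],"fingers": 1}
    - {"dp": [0,0,0.13],"angular": [0,0,0],"fingers": 1}
    - {"dp": [0,0,0.135],"angular": [0,0,0],"fingers": 1}
    - {"dp": [0,0,0.135],"angular": [0,0,0],"fingers": 1}
    - {"dp": [0,0,0.135],"angular": [0,0,0],"fingers": 1}

```text
time: 29.0
tool_pos: [421.4, 283.9, 84.7]
tcp_rot: [180.0, -0.0, 66.1]
ft_force: [-0.0, 0.7, -1.7]
finger_gap: 41.4
grip_force: 41.0
```

Emit:
step_arm:
  targets:
    - {"dp": [0,0,0.003],"angular": [0,0,0],"fingers": 1}
    - {"dp": [0,0,0.006],"angular": [0,0,0],"fingers": 1}
    - {"dp": [0,0,0.009],"angular": [0,0,0],"fingers": 1}
    - {"dp": [0,0,0.012],"angular": [0,0,0],"fingers": 1}
    - {"dp": [0,0,0.013],"angular": [0,0,0],"fingers": 1}
    - {"dp": [0,0,0.013],"angular": [0,0,0],"fingers": 1}
    - {"dp": [0,0,0.013],"angular": [0,0,0],"fingers": 1}
    - {"dp": [0,0,0.013],"angular": [0,0,0],"fingers": 1}

```text
time: 30.0
tool_pos: [421.2, 283.8, 81.9]
tcp_rot: [-180.0, 0.0, 66.1]
ft_force: [-1.4, 0.0, 0.3]
finger_gap: 41.7
grip_force: 41.1
```

Emit:
step_arm:
  targets:
    - {"dp": [0,0,0.002],"angular": [0,0,0],"fingers": 1}
    - {"dp": [0,0,0.002],"angular": [0,0,0],"fingers": 0.7}
    - {"dp": [0,0,0.002],"angular": [0,0,0],"fingers": 0.4}
    - {"dp": [0,0,0.002],"angular": [0,0,0],"fingers": 0}
    - {"dp": [0,0,0.002],"angular": [0,0,0],"fingers": 0}
    - {"dp": [0,0,0.002],"angular": [0,0,0],"fingers": 0}
    - {"dp": [0,0,0.002],"angular": [0,0,0],"fingers": 0}
    - {"dp": [0,0,0.002],"angular": [0,0,0],"fingers": 0}

```text
time: 31.0
tool_pos: [421.2, 283.8, 81.5]
tcp_rot: [180.0, -0.0, 66.1]
ft_force: [1.2, 0.4, -0.7]
finger_gap: 85.0
grip_force: 0.0
```

Emit:
step_arm:
  targets:
    - {"dp": [0,0,-0.05],"angular": [0,0,0],"fingers": 0}
    - {"dp": [0,0,-0.2],"angular": [0,0,0],"fingers": 0}
    - {"dp": [0,0,-0.4],"angular": [0,0,0],"fingers": 0}
    - {"dp": [0,0,-0.6],"angular": [0,0,0],"fingers": 0}
    - {"dp": [0,0,-0.65],"angular": [0,0,0],"fingers": 0}
    - {"dp": [0,0,-0.65],"angular": [0,0,0],"fingers": 0}
    - {"dp": [0,0,-0.65],"angular": [0,0,0],"fingers": 0}
    - {"dp": [0,0,-0.65],"angular": [0,0,0],"fingers": 0}

```text
time: 32.0
tool_pos: [420.4, 283.3, 209.8]
tcp_rot: [-179.9, 0.1, 66.1]
ft_force: [0.0, -0.8, 0.3]
finger_gap: 85.0
grip_force: 0.0
```

Run:
```python
from plan import *
chain([(421,283.8,211,66.1),(480,173,211,85),(540,60,205,98),(579.5,-46.5,200,104.7),(579.5,-46.5,78,104.7)])
```

```text
(480, 173, 211, 85) [-0.387, 0.494, -0.0] turn -0.105
(540, 60, 205, 98) [-0.537, 0.348, 0.03] turn -0.072
(579.5, -46.5, 200, 104.7) [-0.555, 0.121, 0.025] turn -0.037
(579.5, -46.5, 78, 104.7) [0.0, 0.0, 0.61] turn -0.0
```

Emit:
step_arm:
  targets:
    - {"dp": [-0.387,0.494,0],"angular": [0,0,-0.105],"fingers": 0}
    - {"dp": [-0.387,0.494,0],"angular": [0,0,-0.105],"fingers": 0}
    - {"dp": [-0.387,0.494,0],"angular": [0,0,-0.105],"fingers": 0}
    - {"dp": [-0.387,0.494,0],"angular": [0,0,-0.105],"fingers": 0}
    - {"dp": [-0.387,0.494,0],"angular": [0,0,-0.105],"fingers": 0}
    - {"dp": [-0.387,0.494,0],"angular": [0,0,-0.105],"fingers": 0}
    - {"dp": [-0.387,0.494,0],"angular": [0,0,-0.105],"fingers": 0}
    - {"dp": [-0.387,0.494,0],"angular": [0,0,-0.105],"fingers": 0}

```text
time: 33.0
tool_pos: [480.0, 173.4, 211.5]
tcp_rot: [180.0, -0.0, 85.0]
ft_force: [0.3, 0.1, -0.6]
finger_gap: 85.2
grip_force: 0.0
```

Emit:
step_arm:
  targets:
    - {"dp": [-0.537,0.348,0.03],"angular": [0,0,-0.072],"fingers": 0}
    - {"dp": [-0.537,0.348,0.03],"angular": [0,0,-0.072],"fingers": 0}
    - {"dp": [-0.537,0.348,0.03],"angular": [0,0,-0.072],"fingers": 0}
    - {"dp": [-0.537,0.348,0.03],"angular": [0,0,-0.072],"fingers": 0}
    - {"dp": [-0.537,0.348,0.03],"angular": [0,0,-0.072],"fingers": 0}
    - {"dp": [-0.537,0.348,0.03],"angular": [0,0,-0.072],"fingers": 0}
    - {"dp": [-0.537,0.348,0.03],"angular": [0,0,-0.072],"fingers": 0}
    - {"dp": [-0.537,0.348,0.03],"angular": [0,0,-0.072],"fingers": 0}

```text
time: 34.0
tool_pos: [539.9, 60.4, 205.6]
tcp_rot: [180.0, -0.0, 98.0]
ft_force: [-0.3, -0.2, 0.0]
finger_gap: 85.4
grip_force: 0.0
```

Emit:
step_arm:
  targets:
    - {"dp": [-0.555,0.121,0.025],"angular": [0,0,-0.037],"fingers": 0}
    - {"dp": [-0.555,0.121,0.025],"angular": [0,0,-0.037],"fingers": 0}
    - {"dp": [-0.555,0.121,0.025],"angular": [0,0,-0.037],"fingers": 0}
    - {"dp": [-0.555,0.121,0.025],"angular": [0,0,-0.037],"fingers": 0}
    - {"dp": [-0.555,0.121,0.025],"angular": [0,0,-0.037],"fingers": 0}
    - {"dp": [-0.555,0.121,0.025],"angular": [0,0,-0.037],"fingers": 0}
    - {"dp": [-0.555,0.121,0.025],"angular": [0,0,-0.037],"fingers": 0}
    - {"dp": [-0.555,0.121,0.025],"angular": [0,0,-0.037],"fingers": 0}

```text
time: 35.0
tool_pos: [579.3, -46.4, 200.6]
tcp_rot: [180.0, 0.0, 104.6]
ft_force: [0.3, -0.9, -0.2]
finger_gap: 85.8
grip_force: 0.0
```

Run:
```python
from h import *
from plan import *
s=sense(); p=(*s["tool_pos"],s["tcp_rot"][2]); print(np.round(p,1))
call(p,(579.5,-46.5,78,104.7))
```

```text
[579.3 -46.4 200.6 104.6]
 [-0.001, 0.001, 0.613] turn -0.0
```

Emit:
step_arm:
  targets:
    - {"dp": [0,0,0.15],"angular": [0,0,0],"fingers": 0}
    - {"dp": [0,0,0.35],"angular": [0,0,0],"fingers": 0}
    - {"dp": [0,0,0.5],"angular": [0,0,0],"fingers": 0}
    - {"dp": [0,0,0.58],"angular": [0,0,0],"fingers": 0}
    - {"dp": [0,0,0.61],"angular": [0,0,0],"fingers": 0}
    - {"dp": [0,0,0.61],"angular": [0,0,0],"fingers": 0.5}
    - {"dp": [0,0,0.61],"angular": [0,0,0],"fingers": 1}
    - {"dp": [0,0,0.61],"angular": [0,0,0],"fingers": 1}

```text
time: 36.0
tool_pos: [580.5, -47.1, 80.1]
tcp_rot: [179.9, 0.1, 104.6]
ft_force: [-0.4, -0.4, 4.6]
finger_gap: 60.1
grip_force: 44.6
```

Emit:
step_arm:
  targets:
    - {"dp": [0,0,0],"angular": [0,0,0],"fingers": 1}
    - {"dp": [0,0,-0.05],"angular": [0,0,0],"fingers": 1}
    - {"dp": [0,0,-0.17],"angular": [0,0,0],"fingers": 1}
    - {"dp": [0,0,-0.34],"angular": [0,0,0],"fingers": 1}
    - {"dp": [0,0,-0.52],"angular": [0,0,0],"fingers": 1}
    - {"dp": [0,0,-0.66],"angular": [0,0,0],"fingers": 1}
    - {"dp": [0,0,-0.74],"angular": [0,0,0],"fingers": 1}
    - {"dp": [0,0,-0.75],"angular": [0,0,0],"fingers": 1}

```text
time: 37.0
tool_pos: [579.7, -46.8, 229.3]
tcp_rot: [179.9, 0.0, 104.6]
ft_force: [-0.6, 0.2, -3.2]
finger_gap: 59.6
grip_force: 44.4
```

Run:
```python
from h import *
from plan import *
s=sense(); p=(*s["tool_pos"],s["tcp_rot"][2]); print(np.round(p,1),s["ft_force"])
chain([p,(500,-150,225,100),(430,-258,215,95),(430,-258,86,95)])
```

```text
[579.7 -46.8 229.3 104.6] [-0.58043131  0.22945522 -3.20996846]
(500, -150, 225, 100) [-0.399, -0.516, 0.022] turn 0.026
(430, -258, 215, 95) [-0.471, -0.438, 0.05] turn 0.028
(430, -258, 86, 95) [0.0, 0.0, 0.645] turn 0.0
```

Heavier again (solid). To the other tray place.

Emit:
step_arm:
  targets:
    - {"dp": [-0.03,-0.04,0],"angular": [0,0,0.003],"fingers": 1}
    - {"dp": [-0.09,-0.12,0],"angular": [0,0,0.007],"fingers": 1}
    - {"dp": [-0.17,-0.22,0.005],"angular": [0,0,0.012],"fingers": 1}
    - {"dp": [-0.25,-0.32,0.01],"angular": [0,0,0.017],"fingers": 1}
    - {"dp": [-0.32,-0.42,0.02],"angular": [0,0,0.022],"fingers": 1}
    - {"dp": [-0.37,-0.48,0.02],"angular": [0,0,0.025],"fingers": 1}
    - {"dp": [-0.399,-0.516,0.022],"angular": [0,0,0.026],"fingers": 1}
    - {"dp": [-0.399,-0.516,0.022],"angular": [0,0,0.026],"fingers": 1}

```text
time: 38.0
tool_pos: [499.3, -150.4, 224.0]
tcp_rot: [180.0, -0.0, 99.9]
ft_force: [-0.6, 1.0, -4.0]
finger_gap: 59.8
grip_force: 44.4
```

Emit:
step_arm:
  targets:
    - {"dp": [-0.03,-0.03,0],"angular": [0,0,0.003],"fingers": 1}
    - {"dp": [-0.11,-0.1,0],"angular": [0,0,0.007],"fingers": 1}
    - {"dp": [-0.2,-0.185,0.01],"angular": [0,0,0.012],"fingers": 1}
    - {"dp": [-0.3,-0.28,0.02],"angular": [0,0,0.017],"fingers": 1}
    - {"dp": [-0.39,-0.36,0.03],"angular": [0,0,0.022],"fingers": 1}
    - {"dp": [-0.44,-0.41,0.04],"angular": [0,0,0.025],"fingers": 1}
    - {"dp": [-0.471,-0.438,0.05],"angular": [0,0,0.028],"fingers": 1}
    - {"dp": [-0.471,-0.438,0.05],"angular": [0,0,0.028],"fingers": 1}

```text
time: 39.0
tool_pos: [429.4, -257.8, 213.9]
tcp_rot: [-180.0, -0.0, 94.8]
ft_force: [0.4, 0.5, -3.4]
finger_gap: 59.7
grip_force: 44.4
```

Emit:
step_arm:
  targets:
    - {"dp": [0,0,0.04],"angular": [0,0,0],"fingers": 1}
    - {"dp": [0,0,0.14],"angular": [0,0,0],"fingers": 1}
    - {"dp": [0,0,0.28],"angular": [0,0,0],"fingers": 1}
    - {"dp": [0,0,0.43],"angular": [0,0,0],"fingers": 1}
    - {"dp": [0,0,0.55],"angular": [0,0,0],"fingers": 1}
    - {"dp": [0,0,0.62],"angular": [0,0,0],"fingers": 1}
    - {"dp": [0,0,0.64],"angular": [0,0,0],"fingers": 1}
    - {"dp": [0,0,0.645],"angular": [0,0,0],"fingers": 1}

```text
time: 40.0
tool_pos: [430.0, -258.0, 85.7]
tcp_rot: [180.0, 0.0, 94.9]
ft_force: [0.3, 0.1, -4.3]
finger_gap: 59.6
grip_force: 44.4
```

Contact expected at about 82.

Emit:
step_arm:
  targets:
    - {"dp": [0,0,0.005],"angular": [0,0,0],"fingers": 1}
    - {"dp": [0,0,0.01],"angular": [0,0,0],"fingers": 1}
    - {"dp": [0,0,0.014],"angular": [0,0,0],"fingers": 1}
    - {"dp": [0,0,0.018],"angular": [0,0,0],"fingers": 1}
    - {"dp": [0,0,0.019],"angular": [0,0,0],"fingers": 1}
    - {"dp": [0,0,0.019],"angular": [0,0,0],"fingers": 1}
    - {"dp": [0,0,0.019],"angular": [0,0,0],"fingers": 1}
    - {"dp": [0,0,0.019],"angular": [0,0,0],"fingers": 1}

```text
time: 41.0
tool_pos: [429.7, -258.1, 82.1]
tcp_rot: [180.0, 0.0, 94.9]
ft_force: [-3.7, 1.2, 4.4]
finger_gap: 59.8
grip_force: 45.2
```

Emit:
step_arm:
  targets:
    - {"dp": [0,0,0],"angular": [0,0,0],"fingers": 0.6}
    - {"dp": [0,0,0],"angular": [0,0,0],"fingers": 0}
    - {"dp": [0,0,0],"angular": [0,0,0],"fingers": 0}
    - {"dp": [0,0,0],"angular": [0,0,0],"fingers": 0}
    - {"dp": [0,0,-0.1],"angular": [0,0,0],"fingers": 0}
    - {"dp": [0,0,-0.3],"angular": [0,0,0],"fingers": 0}
    - {"dp": [0,0,-0.6],"angular": [0,0,0],"fingers": 0}
    - {"dp": [0,0,-0.65],"angular": [0,0,0],"fingers": 0}

```text
time: 42.0
tool_pos: [431.7, -259.5, 216.7]
tcp_rot: [179.6, 0.3, 94.9]
ft_force: [0.8, 0.1, -0.8]
finger_gap: 85.4
grip_force: 0.0
```

Emit:
step_arm:
  targets:
    - {"dp": [0.3,0,-0.2],"angular": [0,0,0],"fingers": 0}
    - {"dp": [0.6,0,-0.2],"angular": [0,0,0],"fingers": 0}
    - {"dp": [0.9,0,-0.2],"angular": [0,0,0],"fingers": 0}
    - {"dp": [0.9,0,-0.2],"angular": [0,0,0],"fingers": 0}
    - {"dp": [0.9,0,-0.2],"angular": [0,0,0],"fingers": 0}
    - {"dp": [0.9,0,-0.2],"angular": [0,0,0],"fingers": 0}
    - {"dp": [0.9,0,-0.2],"angular": [0,0,0],"fingers": 0}
    - {"dp": [0.9,0,-0.2],"angular": [0,0,0],"fingers": 0}

```text
time: 43.0
tool_pos: [414.2, -79.3, 251.1]
tcp_rot: [-180.0, -0.0, 94.8]
ft_force: [0.3, -0.4, -0.1]
finger_gap: 85.3
grip_force: 0.0
```

Run:
```python
from h import *
a=snapshot("scene")[110:390,70:380]; t=snapshot("top"); cv2.imwrite("pics/topend.png",t)
b=t[285:365,130:230]
a=cv2.resize(a,(465,420),interpolation=cv2.INTER_CUBIC); b=cv2.resize(b,(335,268),interpolation=cv2.INTER_CUBIC)
o=np.zeros((420,800,3),np.uint8); o[:,:465]=a; o[:268,465:]=b; cv2.imwrite("pics/end.png",o)
print(sense()["time"])
```

```text
43.1
```

View pics/end.png

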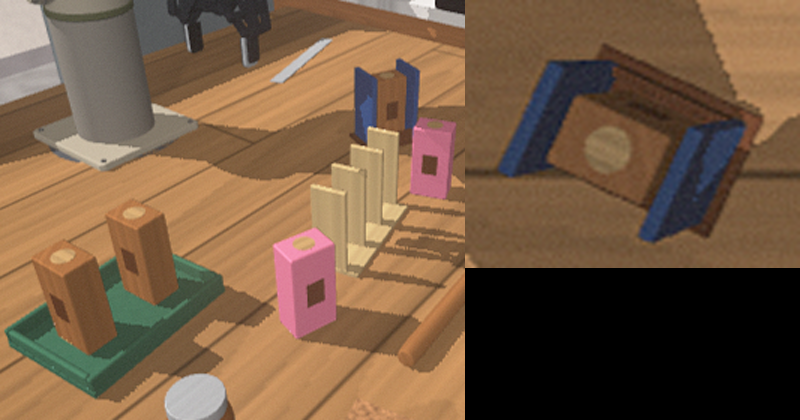

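The two solid heads stand in the tray (left crop, around 75,300 and 140,250). The hollow one stands upright between the boards, its plug at 607,148 in the right crop, centred between them.

```bash
python3 -c "
from bench import *
print(hand_in())"
```

```text
the job is handed in; nothing more can be done
None
```

I handed the job in at about 43 s: the middle head felt hollow and stands upright on the floor of the filling stand, the two solid heads stand upright in the green tray, and nothing was dropped or knocked (the hand-in returned no verdict).

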